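# Refit the retaining clip of a tube rotator

## Task

The wheel of the tube rotator has crept up its tilted shaft, over the clip groove, and its retaining clip is off. Push the wheel fully home on the shaft, then take from the steel tray the clip that fits the groove (the middle-sized of the three), press it sideways into the groove until it snaps fully home round the shaft, and let it go. Leave the rotator at the tilt it is set to, and leave the other two clips and everything else on the bench undisturbed.

Things in the scene. Friction and masses are not known exactly. Their poses are not given: they have to be found in the camera images.
- rotator: Tube rotator, fixed: white base box 200 (x) x 190 (y) x 60 mm, two grey cheeks, between them a grey gearmotor head on a tilt hinge 112 mm up, and a steel shaft rising from the head with a white wheel on it. Origin under the base's centre; its control panel faces -x and the shaft leans to that side.
- rotator_head (a joint): Tilt of the head, rad: 0 = shaft upright, grows as the shaft leans over the control panel; set to 0.46 to 0.75 (26 to 43 degrees). Clamped stiffly (40 N m of friction): it stays as set under ordinary pushes.
- shaft_groove (a point): On the shaft's axis, middle of the clip groove. z = along the shaft to its free end, y = level, along the tilt hinge, x = square to both (the shaft leans to -x). Shaft 20 mm diameter, groove floor 14 mm diameter, groove 8 mm wide along the shaft (4 mm either side of here). Beyond it a nose, 20 mm diameter, ending 16 mm from here.
- hub_face (a point): Centre of the outer end of the wheel's aluminium hub, on the shaft's axis; axes as shaft_groove. Hub 60 mm diameter. Wheel home: this is 4 mm below shaft_groove, level with the groove's lower side, so a clip slides along the face into the groove. Wheel crept out: the hub covers the groove. White disc 190 mm diameter, 31 mm below the face; tubes on it 43 to 97 mm out, 15 mm below the face.
- rotator_wheel (a joint): Slide of the wheel along the shaft, m: 0 = fully home on its collar, grows outwards (limit 0.016, starts 0.010 to 0.014). It slides with about 5.5 N of friction and stays where left; any push on the hub face along the shaft moves it.
- clip_bore (a point): The clip that fits: black plastic C-shaped spring clip with a ribbed grip, middle-sized of three, flat in the tray; 50 mm long, 24 mm wide, about 30 g. Point: centre of its 15 mm bore, half-way through the 5 mm thick bow. z = bore axis, up; x = to its mouth (9.8 mm between round lips, whose ends are 9.6 mm ahead). Spring arms: pressing it on takes about 6 to 14 N along +x, then it snaps shut.
- clip_grip (a point): Centre of that clip's grip block, 28 mm long (x) x 14 mm wide (y) x 12 mm high (z), underside level with the bow's. It lies 26.3 mm behind clip_bore (along -x) and 3.5 mm higher. Axes as clip_bore. Clip fully home: clip_bore on the shaft's axis in the groove, clip z along the shaft, either way up, grip pointing any way.
- tray: Fixed steel instrument tray, 115 mm (x) x 320 mm (y), rim 11 mm high, floor 3 mm thick; origin under its centre. The three clips lie in it about 80 mm apart in a row along y, in any order, mouths roughly away from the robot.
- small_clip_bore (a point): Bystander in the tray: smallest clip, same shape, bore about 9.5 mm, grip 20 x 10 x 9 mm. Centre of its bore; axes as clip_bore.
- large_clip_bore (a point): Bystander in the tray: largest clip, same shape, bore about 26 mm, grip 32 x 20 x 14 mm. Centre of its bore; axes as clip_bore.
- wash_bottle: Bystander: white wash bottle with blue cap and bent spout, 70 mm diameter, 205 mm high; origin under its centre.
- reagent_bottle: Bystander: white wide-neck bottle with blue cap, 62 mm diameter, 135 mm high; origin under its centre.
- dish_stack: Bystander: stack of six red-agar Petri dishes, 90 mm diameter, 90 mm high; origin under its centre.
- dish: Bystander: single Petri dish, 90 mm diameter, 15 mm high; origin under its centre.
- tip_box: Bystander: grey pipette tip box, 85 x 120 x 50 mm; origin under its centre.
- marker: Bystander: capped marker pen lying down, 17 mm thick, 128 mm long along its x; origin on the bench under its middle.

How it is judged:
By the outcome, as a careful person would: the job done as asked, in the order asked, and still so for the second after the job is handed in, with the robot touching nothing.
It also fails if it takes over 51 s, if anything falls off the work surface, if the arm or the gripper's body presses on something with over 40 N, if the wrist force passes 120 N, or if a joint passes its speed limit or range.

## Robot

A 6-joint arm with a two-finger parallel gripper is mounted at the origin on the work surface. World frame = base frame: x ahead of the robot, y to its left, z up, the work surface at z = 0. Lengths are in m, angles in rad, forces in N, time in s.
With the tool pointing down it reaches from about 0.4 to 0.825 m from the base axis. Payload 7 kg.
Tool frame: the origin (TCP) lies between the finger pads; the fingertips stand 14 mm ahead of it and the grasp point (between the pads) lies 5 mm behind it; z points along the fingers, y is the direction in which the jaws open and shut (so a half turn about z gives the same grasp; the last joint's range is limited). The gripper opens to 85 mm and grips with 20 to 120 N. Pads are 22 mm wide; open, the fingers measure 114 mm over their backs; the gripper's body (76 mm by 85 mm) begins 54 mm behind the grasp point. The pads swing forward as they close: fully open they stand 13 mm farther back than shut.
Start: joints at [-0.93, 0.359, 0.012, 0, -1.224, -0.288], TCP at [0.233, -0.633, 0.245] pointing down, gripper open.
Joint ranges: [-3.07, 3.07], [-1.43, 2.12], [-1.02, 1.25], [-3.03, 1.67], [-3.05, -0], [-3.03, 3.03]. Speed limits (rad/s): [2.39, 2.39, 3.01, 3.14, 3.14, 3.14].

## Interface

Orientations are given as a rotation vector (axis times angle).
In Python, from cell import arm, effector, kin, cams, order gives the robot as it stands. Calls block until the motion is done:
- arm.move_to(position, orientation): joint-space move of the TCP to a pose.
- arm.move_straight(position, ori=None, speed=0.15, until_force=None): straight line of the TCP; ori=None keeps the orientation; speed is the mean speed in m/s. With until_force (N) it stops when the force on the tool has changed by that much, and returns True; else False.
- arm.goto_joints(angles): joint-space move.
- effector.command_gripper(opening, effort=None): opening from 0.0 (shut) to 1.0 (fully open); effort is the grip in N (None keeps the last); returns when the fingers have stopped.
- arm.dwell(seconds).
- kin.ik(position, orientation): joint angles nearest the present ones, or None.
- cams.capture(name): name is "scene" or "top" or "wrist"; returns a dict with "color" (384x512x3 uint8, blue, green, red), "fx", "fy", "cx", "cy" (pixels), "R" (3x3) and "t" (3): a world point X has camera coordinates R X + t. Camera axes: x right, y down, z forward; pixel columns grow to the right and rows downward; lengths in m; the calibration is good to about 2 mm. A picture is of the moment at which its call begins. There is no depth.
A pose or a line that the arm cannot do raises arm.Unreachable and nothing moves.
- order.sign_off(): hands the job in, once; it reports no verdict.
Readings, each from a call of its own:
- arm.read_t(): time.
- arm.read_joint_pos(): joint angles.
- arm.read_joint_vel(): joint speeds.
- arm.read_joint_torque(): joint torques, N m.
- arm.read_eef_pos(): TCP position.
- arm.read_eef_rot(): TCP orientation.
- arm.read_ft_force(): force on the tool from outside, world axes, zero at the start.
- arm.read_moment(): the same for the moment, N m.
- arm.read_gripper_width(): opening from 0.0 (shut) to 1.0 (fully open).
Only numpy, scipy, OpenCV 4.12 (cv2) and the standard library are available. Lean on these libraries where they do the work, as an engineer would, in place of code of your own. Each camera call takes 0.05 s, during which the arm holds its last target.

## Working session

There is one attempt and no reset: what is moved stays moved. The work goes in short steps, each a Python script; the robot and the scene stay as the last script left them, time stands still between calls to the robot, and variables do not carry over. Pictures are saved under pics/ and viewed, and the job is handed in when it is done.

```bash
ls; mkdir -p pics
python3 - <<'E'
from cell import arm, effector, kin, cams, order
import cv2, numpy as np
for n in ["scene","top","wrist"]:
    c=cams.capture(n); cv2.imwrite(f"pics/a_{n}.png",c["color"])
    np.savez(f"a_{n}.npz",**c)
    print(n,c["fx"],c["fy"],c["cx"],c["cy"],np.round(-c["R"].T@c["t"],3),np.round(c["R"],3).tolist())
print(arm.read_t(),arm.read_eef_rot())
E
```

```text
pics
scene 405.24446556197654 405.24446556197654 255.26682083998486 194.64718207530456 [ 1.248 -0.635  0.888] [[0.659, 0.752, 0.016], [0.462, -0.388, -0.797], [-0.594, 0.533, -0.603]]
top 453.63707618111323 453.63707618111323 259.12173419917514 192.77931527093557 [0.459 0.013 1.374] [[0.003, -1.0, 0.013], [-0.997, -0.004, -0.076], [0.076, -0.013, -0.997]]
wrist 314.9809508263751 314.9809508263751 256.82582348684696 192.67787698176986 [ 0.159 -0.66   0.373] [[-0.345, 0.938, 0.003], [0.893, 0.328, 0.307], [0.287, 0.108, -0.952]]
0.15 [ 5.51046246e-01 -3.09252778e+00 -1.99169334e-03]
```

View pics/a_scene.png

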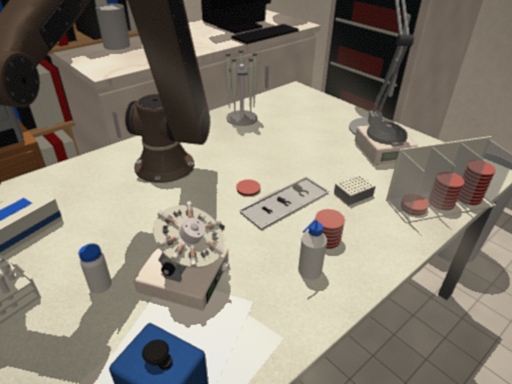

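View pics/a_top.png

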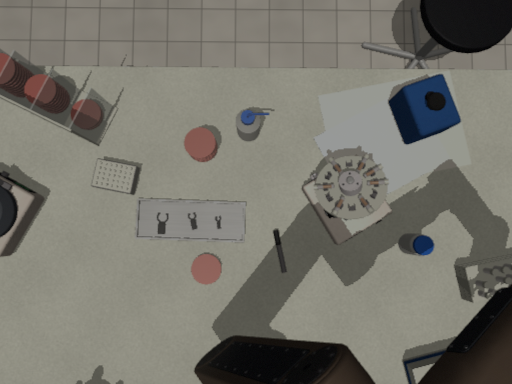

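View pics/a_wrist.png

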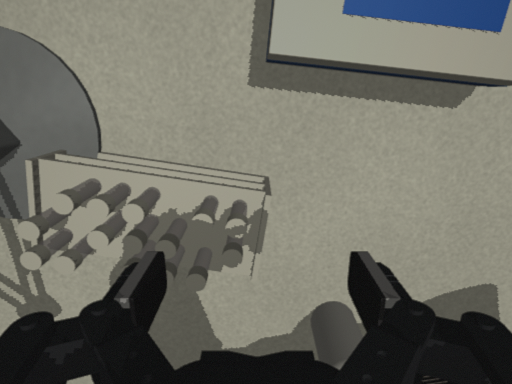

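Scene: the rotator sits at about top pixel (348,185). The middle clip is at top pixel (193,220), between the large one (162,222) and the small one (218,222), all with mouths toward +x. Next come rough positions and enlargements.

```bash
cat > h.py <<'E'
import numpy as np, cv2
from scipy.spatial.transform import Rotation as Rn
def ray(c,u,v):
    d=np.array([(u-c["cx"])/c["fx"],(v-c["cy"])/c["fy"],1.0]); R=c["R"]
    return -R.T@c["t"], R.T@d/np.linalg.norm(d)
def onz(c,u,v,z):
    o,d=ray(c,u,v); return o+d*(z-o[2])/d[2]
def proj(c,X):
    p=c["R"]@np.asarray(X)+c["t"]; return np.array([c["fx"]*p[0]/p[2]+c["cx"],c["fy"]*p[1]/p[2]+c["cy"]])
def tri(cs,uvs):
    A=np.zeros((3,3));b=np.zeros(3);L=[]
    for c,(u,v) in zip(cs,uvs):
        o,d=ray(c,u,v);P=np.eye(3)-np.outer(d,d);A+=P;b+=P@o;L.append((o,P))
    X=np.linalg.solve(A,b); return X,[np.linalg.norm(P@(X-o)) for o,P in L]
def load(f): return dict(np.load(f))
E
python3 - <<'E'
from h import *
t=load("a_top.npz"); s=load("a_scene.npz")
print("clip",onz(t,193,220,.006),"L",onz(t,162,222,.006),"S",onz(t,218,222,.006))
for p in [(137,198),(245,201),(246,241),(138,239)]: print("tray",onz(t,*p,.011))
print("hub",tri([t,s],[(350,181),(194,230)]))
def crop(c,x0,y0,x1,y1,k,f): cv2.imwrite(f,cv2.resize(c["color"][y0:y1,x0:x1],None,fx=k,fy=k,interpolation=cv2.INTER_CUBIC))
crop(t,290,140,410,250,6,"pics/b_top.png"); crop(s,130,190,250,310,5,"pics/b_scene.png")
E
```

```text
clip [0.48026187 0.19383664 0.006     ] L [0.47397778 0.28664065 0.006     ] S [0.47449271 0.1187192  0.006     ]
tray [0.5455644  0.36182811 0.011     ]
tray [0.53774396 0.0378023  0.011     ]
tray [0.41801602 0.034183   0.011     ]
tray [0.42313971 0.3560074  0.011     ]
hub (array([ 0.58026866, -0.24010349,  0.19648358]), [np.float64(0.000275809018606825), np.float64(0.00027580901860671216)])
```

View pics/b_top.png

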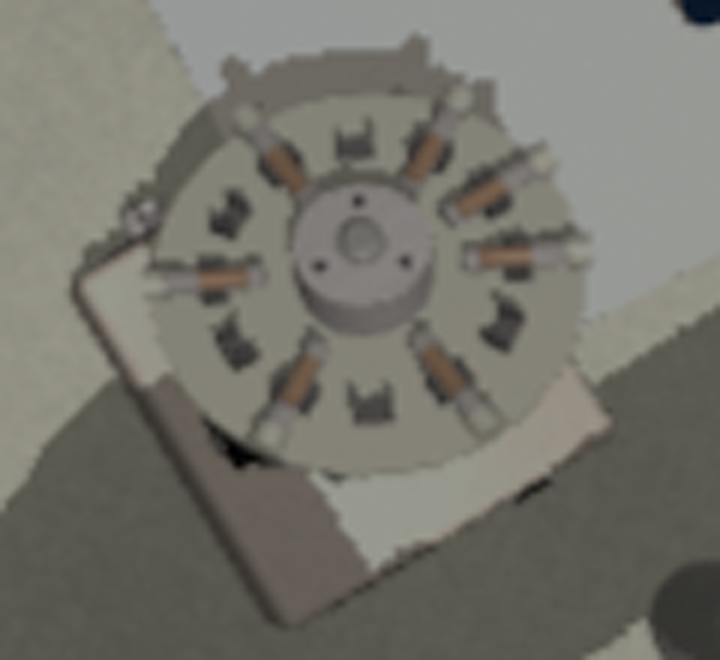

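View pics/b_scene.png

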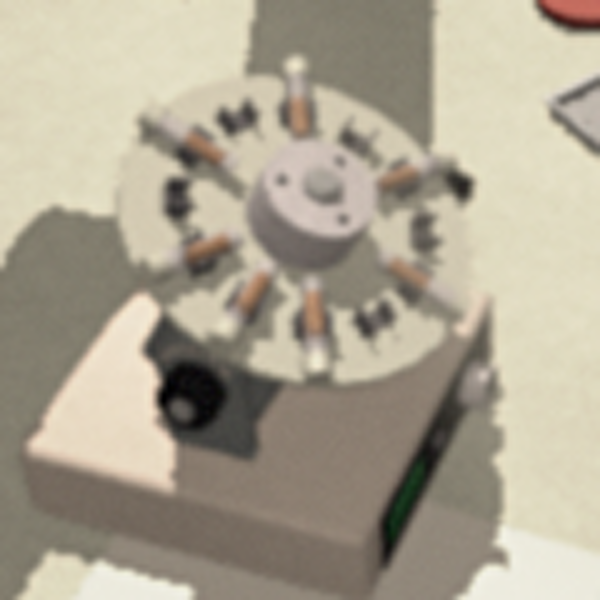

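Run:
```python
from h import *
from cell import arm,kin
t=load("a_top.npz"); s=load("a_scene.npz"); w=load("a_wrist.npz")
P=[onz(t,u/6+290,v/6+140,.06) for u,v in [(80,285),(285,625),(605,425)]]
for p in P: print(p)
print([np.linalg.norm(P[0]-P[1]),np.linalg.norm(P[1]-P[2])])
c=(P[0]+P[2])/2; hub=np.array([.5803,-.2401,.1965]); h=c.copy(); h[2]=.112
print("base",c,"axis",hub-h, np.linalg.norm(hub-h), "yaw",np.degrees(np.arctan2(*(hub-h)[[1,0]])), "edge yaw",np.degrees(np.arctan2(*(P[0]-P[1])[[1,0]])),"tilt",np.degrees(np.arctan2(np.linalg.norm((hub-h)[:2]),hub[2]-.112)))
R0=Rn.from_rotvec(arm.read_eef_rot()).as_matrix(); p0=arm.read_eef_pos()
print("tool axes",R0.round(3))
C=-w["R"].T@w["t"]; print("cam in tool",(R0.T@(C-p0)).round(4)); print((R0.T@w["R"].T).round(3))
np.savez("tc.npz",pc=R0.T@(C-p0),Rc=R0.T@w["R"].T)
```

```text
[ 0.57491071 -0.13270031  0.06      ]
[ 0.4110467  -0.23076708  0.06      ]
[ 0.50782748 -0.38725456  0.06      ]
[np.float64(0.19096728619566733), np.float64(0.18399687788162286)]
base [ 0.54136909 -0.25997743  0.06      ] axis [0.03893091 0.01987743 0.0845    ] 0.0951366274209193 yaw 27.048055568069607 edge yaw 30.899016655883518 tilt 27.352538034540693
tool axes [[-0.938 -0.345 -0.001]
 [-0.345  0.938  0.001]
 [ 0.     0.001 -1.   ]]
cam in tool [ 0.0786  0.0002 -0.128 ]
[[ 0.    -0.952 -0.307]
 [ 1.    -0.     0.001]
 [-0.001 -0.307  0.952]]
```

```bash
cat >> h.py <<'E'
def axis(yaw,tilt): return np.array([np.sin(tilt)*np.cos(yaw),np.sin(tilt)*np.sin(yaw),np.cos(tilt)])
def toolR(z,phi):
    "tool z = z, x = horizontal-ish heading phi projected square to z"
    x=np.array([np.cos(phi),np.sin(phi),0]);x-=z*(x@z);x/=np.linalg.norm(x)
    return np.column_stack([x,np.cross(z,x),z])
E
python3 - <<'E'
from h import *
from cell import arm,kin
a=axis(np.radians(30),np.radians(30)); hub=np.array([.580,-.240,.1965])
for deg in range(-180,180,30):
    R=toolR(-a,np.radians(deg)); rv=Rn.from_matrix(R).as_rotvec()
    out=[]
    for q in [hub+.1*a, hub+.014*a, hub+.02*a-.06*R[:,0], hub+.1*a-.06*R[:,0]+.04*R[:,1]]:
        j=kin.ik(q,rv); out.append(None if j is None else np.round(j,2).tolist())
    print(deg,out)
# tray
for deg in (-20,0,20,160,180,200):
    R=toolR(np.array([0,0,-1.]),np.radians(deg)); j=kin.ik([.455,.194,.017],Rn.from_matrix(R).as_rotvec()); print(deg,None if j is None else np.round(j,2))
E
```

```text
-180 [[0.08, 0.55, 0.21, 0.22, -1.71, -1.74], [0.05, 0.54, 0.02, 0.23, -1.52, -1.76], [0.04, 0.64, 0.15, 0.23, -1.55, -1.74], [0.11, 0.66, 0.32, 0.2, -1.72, -1.77]]
-150 [[0.08, 0.55, 0.21, 0.22, -1.71, -1.15], [0.05, 0.54, 0.02, 0.23, -1.52, -1.17], [0.09, 0.62, 0.11, 0.21, -1.54, -1.19], [0.16, 0.6, 0.23, 0.18, -1.7, -1.23]]
-120 [[0.08, 0.55, 0.21, 0.22, -1.71, -0.56], [0.05, 0.54, 0.02, 0.23, -1.52, -0.58], [0.12, 0.58, 0.05, 0.2, -1.53, -0.64], [0.18, 0.52, 0.15, 0.17, -1.69, -0.66]]
-90 [[0.08, 0.55, 0.21, 0.22, -1.71, -0.04], [0.05, 0.54, 0.02, 0.23, -1.52, -0.06], [0.14, 0.53, -0.01, 0.19, -1.52, -0.14], [0.17, 0.47, 0.09, 0.18, -1.69, -0.13]]
-60 [[0.08, 0.55, 0.21, 0.22, -1.71, 0.42], [0.05, 0.54, 0.02, 0.23, -1.52, 0.4], [0.13, 0.48, -0.06, 0.19, -1.52, 0.33], [0.14, 0.43, 0.07, 0.19, -1.7, 0.36]]
-30 [[0.08, 0.55, 0.21, 0.22, -1.71, 0.88], [0.05, 0.54, 0.02, 0.23, -1.52, 0.87], [0.11, 0.45, -0.08, 0.2, -1.53, 0.82], [0.09, 0.43, 0.08, 0.21, -1.7, 0.87]]
0 [[0.08, 0.55, 0.21, 0.22, -1.71, 1.4], [0.05, 0.54, 0.02, 0.23, -1.52, 1.39], [0.07, 0.44, -0.08, 0.22, -1.53, 1.37], 
[... 268 characters left out ...]
1.52, 2.56], [-0.01, 0.51, 0.02, 0.26, -1.54, 2.63], [-0.01, 0.59, 0.29, 0.26, -1.73, 2.67]]
90 [None, None, None, None]
120 [[0.08, 0.55, 0.21, 0.22, -1.71, -2.72], [0.05, 0.54, 0.02, 0.23, -1.52, -2.74], [-0.02, 0.61, 0.13, 0.26, -1.56, -2.67], [0.03, 0.68, 0.38, 0.24, -1.74, -2.67]]
150 [[0.08, 0.55, 0.21, 0.22, -1.71, -2.26], [0.05, 0.54, 0.02, 0.23, -1.52, -2.28], [0.01, 0.63, 0.16, 0.25, -1.56, -2.22], [0.07, 0.68, 0.37, 0.22, -1.73, -2.24]]
-20 [ 0.8   0.34 -0.65  0.   -0.58  0.42]
0 [ 0.8   0.34 -0.65  0.   -0.58  0.77]
20 [ 0.8   0.34 -0.65  0.   -0.58  1.12]
160 [ 0.8   0.34 -0.65 -0.   -0.58 -2.72]
180 [ 0.8   0.34 -0.65  0.   -0.58 -2.37]
200 [ 0.8   0.34 -0.65 -0.   -0.58 -2.02]
```

Run:
```python
from h import *
from cell import arm,kin,cams,effector
a=axis(np.radians(30),np.radians(30)); hub=np.array([.580,-.240,.1965])
R=toolR(-a,np.radians(0)); rv=Rn.from_matrix(R).as_rotvec()
b=hub+.13*a-.04*R[:,0]
arm.move_to(b+.045*R[:,1],rv); c=cams.capture("wrist"); np.savez("v1.npz",**c); cv2.imwrite("pics/v1.png",c["color"])
arm.move_straight(b-.045*R[:,1],speed=.12); c=cams.capture("wrist"); np.savez("v2.npz",**c); cv2.imwrite("pics/v2.png",c["color"])
print(arm.read_t(),arm.read_ft_force(),arm.read_gripper_width())
```

```text
3.1167 [ 0.35735214 -1.01984317  0.13417589] 0.9967598793274649
```

View pics/v1.png

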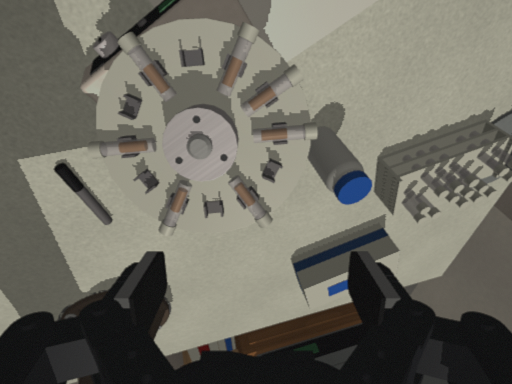

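View pics/v2.png

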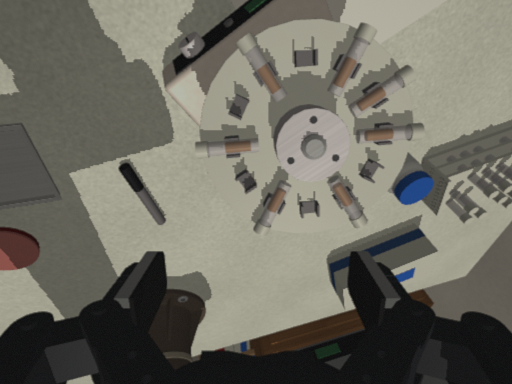

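v1 and v2 both show the hub face with three screw holes. In v1 they are at (196,119), (179,160) and (223,157), with the nose at (200,147). In v2 they are at (313,120), (291,160) and (336,158), with the nose at (315,148). I'll refine these as centroids and triangulate.

```bash
cat >> h.py <<'E'
def dot(c,u,v,r=6):
    g=cv2.cvtColor(c["color"],cv2.COLOR_BGR2GRAY).astype(float)[v-r:v+r+1,u-r:u+r+1]
    w=np.clip(np.median(g)-15-g,0,None); yy,xx=np.mgrid[-r:r+1,-r:r+1]
    return u+(w*xx).sum()/w.sum(), v+(w*yy).sum()/w.sum()
E
python3 - <<'E'
from h import *
v1=load("v1.npz");v2=load("v2.npz")
A=[(196,119),(179,160),(223,157)];B=[(313,120),(291,160),(336,158)]
X=[]
for p,q in zip(A,B):
    p,q=dot(v1,*p),dot(v2,*q); x,e=tri([v1,v2],[p,q]); X.append(x); print(np.round(p,1),np.round(q,1),x.round(4),round(e[0]*1e3,2))
X=np.array(X); n=np.cross(X[1]-X[0],X[2]-X[0]); n/=np.linalg.norm(n); n*=np.sign(n[2])
print("sides",[np.linalg.norm(X[i]-X[i-1]) for i in range(3)],"centroid",X.mean(0),"n",n,"yaw",np.degrees(np.arctan2(n[1],n[0])),"tilt",np.degrees(np.arccos(n[2])))
for i,(c,x0,y0) in enumerate([(v1,150,95),(v2,265,95)]):
    im=cv2.resize(c["color"][y0:y0+100,x0:x0+100],None,fx=5,fy=5,interpolation=cv2.INTER_CUBIC); 
    cv2.imwrite(f"pics/n{i}.png",im)
im=np.hstack([cv2.imread("pics/n0.png"),cv2.imread("pics/n1.png")]); cv2.imwrite("pics/n.png",cv2.resize(im,(800,400)))
# nose axis triang
print(tri([v1,v2],[(200.3,147.3),(314.8,147.8)]))
E
```

```text
[196. 119.] [313.1 119.4] [ 0.6002 -0.2382  0.1963] 0.0
[178.5 160. ] [290.3 160.2] [ 0.5704 -0.219   0.2041] 0.04
[223.4 157.2] [335.2 157.4] [ 0.5719 -0.2543  0.2125] 0.04
sides [np.float64(0.03636642164861837), np.float64(0.036355022225257196), np.float64(0.03639234696187777)] centroid [ 0.58081104 -0.2371782   0.20432618] n [0.38172709 0.23012168 0.8951695 ] yaw 31.08339868518121 tilt 26.46978974702967
(array([ 0.58116596, -0.23753859,  0.20721722]), [np.float64(7.125471894585461e-05), np.float64(7.125471894577701e-05)])
```

View pics/n.png

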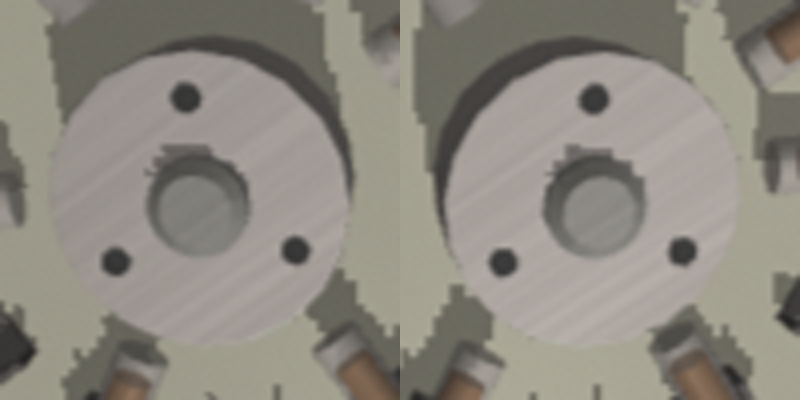

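The holes form a clean 36.4 mm equilateral triangle with tilt 26.5° (0.462 rad) and yaw 31°, matching the base edges. Next I'll push the wheel home with the two fingers either side of the nose.

```bash
cat >> h.py <<'E'
N=np.array([0.38172709,0.23012168,0.8951695]); HF=np.array([0.58081104,-0.2371782,0.20432618])
E
python3 - <<'E'
from h import *
from cell import arm,kin,cams,effector
R=toolR(-N,0); rv=Rn.from_matrix(R).as_rotvec()
effector.command_gripper(.33,60)
arm.move_to(HF+.05*N,rv)
print(arm.read_t(),arm.read_gripper_width(),arm.read_ft_force())
arm.move_straight(HF+.022*N,speed=.06,until_force=12)
hit=arm.move_straight(HF-.020*N,speed=.025,until_force=22)
p=arm.read_eef_pos(); f=arm.read_ft_force()
print(hit,((p-HF)@N)*1e3,(p-HF-N*((p-HF)@N))*1e3,f,f@N)
arm.dwell(.2); p=arm.read_eef_pos(); f=arm.read_ft_force(); print(((p-HF)@N)*1e3,f@N)
np.save("push.npy",p)
arm.move_straight(HF+.14*N-.03*R[:,0],speed=.2)
c=cams.capture("wrist"); np.savez("v3.npz",**c); cv2.imwrite("pics/v3.png",c["color"]); print(arm.read_t())
E
```

```text
4.1583 0.33310403342120515 [ 1.41391867 -0.78688792  0.34456846]
True 0.2142145520069553 [ 0.16573654 -0.27347238 -0.00037334] [-0.2473275   1.85201429  4.31581689] 4.195164679398767
0.21085847749985295 5.7499009222557715
6.875
```

View pics/v3.png

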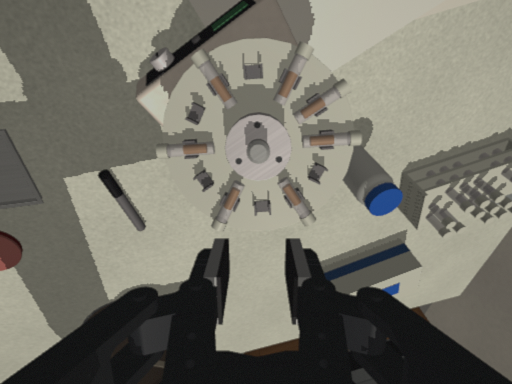

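Run:
```python
from h import *
v=load("v3.npz")
im=v["color"][105:185,215:305]; cv2.imwrite("pics/v3c.png",cv2.resize(im,None,fx=8,fy=8,interpolation=cv2.INTER_CUBIC))
# depth of face along N from dot spacing: intersect rays with plane at offset s
d=[dot(v,*p,r=4) for p in [(257,125),(239,160),(279,159)]]; print(np.round(d,1))
for s in np.arange(-.018,.001,.002):
    X=[]
    for p in d:
        o,r=ray(v,*p); k=((HF+s*N-o)@N)/(r@N); X.append(o+k*r)
    X=np.array(X); print(round(s,4),[round(1e3*np.linalg.norm(X[i]-X[i-1]),2) for i in range(3)],((X.mean(0)-HF-s*N)*1e3).round(2))
```

```text
[[256.8 124.7]
 [238.3 160.7]
 [278.5 159. ]]
-0.018 [np.float64(36.79), np.float64(36.71), np.float64(36.95)] [-0.81  0.03  0.34]
-0.016 [np.float64(36.53), np.float64(36.45), np.float64(36.69)] [-0.49  0.01  0.21]
-0.014 [np.float64(36.27), np.float64(36.19), np.float64(36.43)] [-0.16 -0.02  0.07]
-0.012 [np.float64(36.01), np.float64(35.94), np.float64(36.17)] [ 0.16 -0.05 -0.06]
-0.01 [np.float64(35.75), np.float64(35.68), np.float64(35.91)] [ 0.49 -0.07 -0.19]
-0.008 [np.float64(35.5), np.float64(35.42), np.float64(35.65)] [ 0.81 -0.1  -0.32]
-0.006 [np.float64(35.24), np.float64(35.16), np.float64(35.39)] [ 1.13 -0.13 -0.45]
-0.004 [np.float64(34.98), np.float64(34.9), np.float64(35.13)] [ 1.46 -0.16 -0.58]
-0.002 [np.float64(34.72), np.float64(34.65), np.float64(34.87)] [ 1.78 -0.18 -0.71]
-0.0 [np.float64(34.46), np.float64(34.39), np.float64(34.61)] [ 2.11 -0.21 -0.84]
```

View pics/v3c.png

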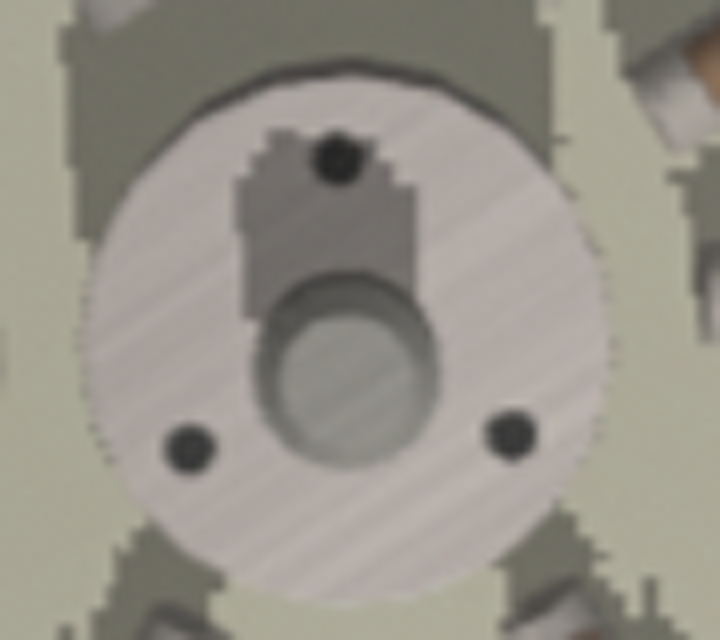

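The wheel moved about 13 mm and stopped hard, so it is home. Next, the clip.

Run:
```python
from h import *
from cell import arm,kin,cams,effector
R=toolR(np.array([0,0,-1.]),0); rv=Rn.from_matrix(R).as_rotvec()
arm.move_to([.50,0,.30],rv)
arm.move_to([.46,.194,.11],rv)
c=cams.capture("wrist"); np.savez("v4.npz",**c); cv2.imwrite("pics/v4.png",c["color"]); print(arm.read_t())
```

```text
8.9167
```

View pics/v4.png

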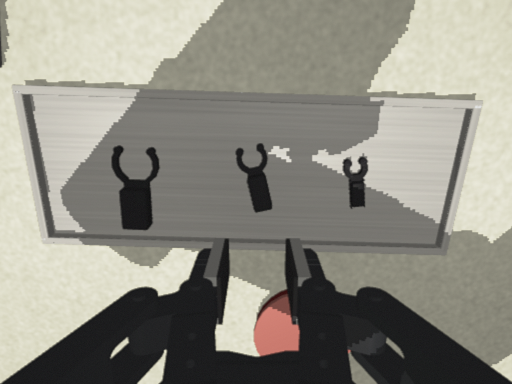

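The middle clip has its bore near (252,158) and its grip near (260,190).

Run:
```python
from h import *
v=load("v4.npz")
g=cv2.cvtColor(v["color"],cv2.COLOR_BGR2GRAY)
x0,y0,x1,y1=225,135,285,220
m=(g[y0:y1,x0:x1]<62).astype(np.uint8)
n,l,st,ce=cv2.connectedComponentsWithStats(m); k=1+np.argmax(st[1:,4]); m=(l==k).astype(np.uint8); print(st[k])
cv2.imwrite("pics/v4c.png",cv2.resize(np.hstack([v["color"][y0:y1,x0:x1],cv2.merge([m*255]*3)]),None,fx=6,fy=6,interpolation=cv2.INTER_NEAREST))
yy,xx=np.nonzero(m); P=np.array([onz(v,x+x0,y+y0,.008)[:2] for x,y in zip(xx,yy)])
# principal axis from whole mask
mu=P.mean(0); w,V=np.linalg.eigh(np.cov((P-mu).T)); d=V[:,1]*np.sign(V[0,1]); print("heading",np.degrees(np.arctan2(d[1],d[0])))
s=(P-mu)@d; print("len",s.max()-s.min())
# grip: rows at rear; ring: front
ring=P[s>s.max()-.018]
A=np.c_[2*ring,np.ones(len(ring))]; sol=np.linalg.lstsq(A,(ring**2).sum(1),rcond=None)[0]; print("ring c",sol[:2],"r",np.sqrt(sol[2]+sol[:2]@sol[:2]))
gp=(s<s.min()+.022)
Q=np.array([onz(v,x+x0,y+y0,.0125)[:2] for x,y in zip(xx[gp],yy[gp])])
r=cv2.minAreaRect(np.c_[xx[gp],yy[gp]].astype(np.float32)); print(r)
G=np.array([onz(v,x+x0,y+y0,.0125)[:2] for x,y in zip(xx[gp],yy[gp])]); print("grip part mean",G.mean(0)); dd=sol[:2]-G.mean(0); print("heading2",np.degrees(np.arctan2(dd[1],dd[0])),np.linalg.norm(dd))
```

```text
[  11    9   36   68 1073]
heading 12.61282598111842
len 0.05182283272049531
ring c [0.49304701 0.19847699] r 0.009825879005940088
((35.194114685058594, 62.12352752685547), (27.007844924926758, 18.981416702270508), 77.47119140625)
grip part mean [0.46323615 0.19161682]
heading2 12.959454434066524 0.030590013914032006
```

View pics/v4c.png

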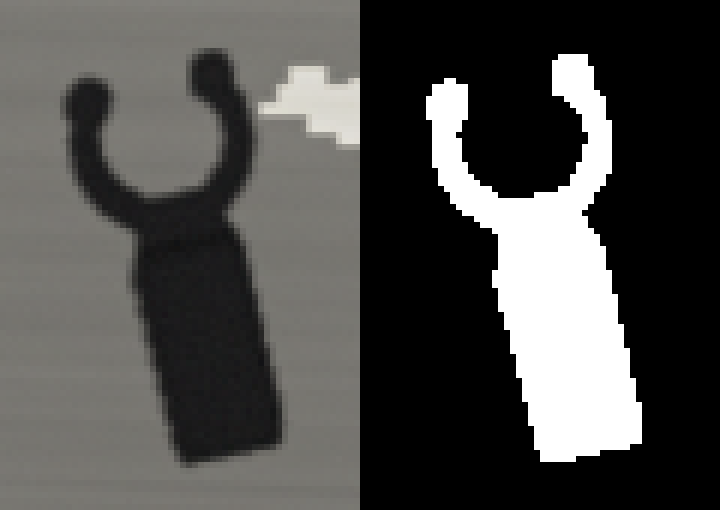

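Run:
```python
from h import *
v=load("v4.npz")
f=lambda u,w,z: onz(v,225+u/6,135+w/6,z)[:2]
L=f(88,102,.008);Rr=f(211,75,.008); d0=(L+Rr)/2; b1=f(165,143,.008)
e=f(233,453,.009)  # rear end bottom mid
h=np.radians(12.8); d=np.array([np.cos(h),np.sin(h)])
print("lips gap",np.linalg.norm(L-Rr),"perp heading",np.degrees(np.arctan2(*(L-Rr)[::-1]))-90)
print("bore from lips",d0-.0072*d,"inner",b1,"rear",e+.0403*d)
```

```text
lips gap 0.015494618199695116 perp heading 12.43744583031527
bore from lips [0.49143913 0.197825  ] inner [0.49166707 0.19752961] rear [0.49024812 0.19778365]
```

Run:
```python
from h import *
from cell import arm,kin,cams,effector
h=np.radians(12.8); R=toolR(np.array([0,0,-1.]),h); rv=Rn.from_matrix(R).as_rotvec()
b=np.array([.4913,.1977]); g=b-.0263*R[:2,0]
arm.move_to([*g,.06],rv)
hit=arm.move_straight([*g,.0185],speed=.06,until_force=8)
print(hit,arm.read_eef_pos(),arm.read_ft_force())
if not hit:
    effector.command_gripper(0.05,80)
    print(arm.read_gripper_width())
    arm.move_straight([*g,.10],speed=.15)
    c=cams.capture("wrist"); np.savez("v5.npz",**c); cv2.imwrite("pics/v5.png",c["color"])
print(arm.read_t(),arm.read_gripper_width(),arm.read_ft_force())
```

```text
False [0.46575646 0.19195132 0.01850431] [-0.32997361  0.18363462 -0.37391029]
0.13456968303680839
11.1167 0.1299562089645889 [ 0.07747866 -0.8594295  -0.57133023]
```

View pics/v5.png

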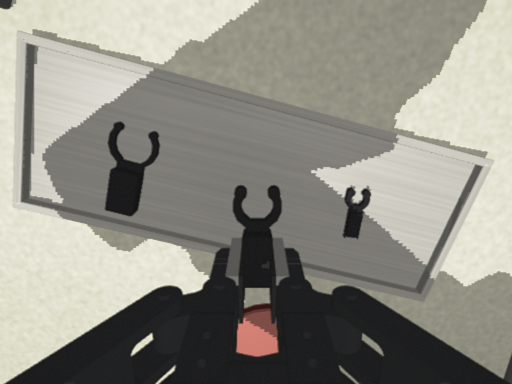

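Run:
```python
from h import *
from cell import arm
v=load("v5.npz"); p=arm.read_eef_pos(); R=Rn.from_rotvec(arm.read_eef_rot()).as_matrix()
cv2.imwrite("pics/v5c.png",cv2.resize(v["color"][175:255,215:305],None,fx=8,fy=8,interpolation=cv2.INTER_CUBIC))
g=cv2.cvtColor(v["color"],cv2.COLOR_BGR2GRAY); m=g<62
f=lambda u,w: R.T@(onz(v,u,w,p[2]-.0105)-p)*1e3
for w in range(184,234,4):
    xs=np.nonzero(m[w,225:290])[0]+225; runs=np.split(xs,np.where(np.diff(xs)>1)[0]+1)
    print(w,[(int(r[0]),int(r[-1])) for r in runs if len(r)], [f((r[0]+r[-1])/2,w).round(1)[:2].tolist() for r in runs if len(r)])
```

```text
184 [] []
188 [(236, 245), (269, 278)] [[36.4, -8.0], [36.4, 7.2]]
192 [(235, 246), (268, 279)] [[34.5, -8.0], [34.5, 7.3]]
196 [(235, 245), (269, 279)] [[32.5, -8.3], [32.5, 7.5]]
200 [(234, 242), (272, 280)] [[30.5, -9.3], [30.5, 8.5]]
204 [(233, 240), (273, 280)] [[28.5, -10.0], [28.6, 8.8]]
208 [(233, 241), (273, 280)] [[26.5, -9.8], [26.5, 8.8]]
212 [(234, 243), (271, 280)] [[24.5, -9.1], [24.5, 8.4]]
216 [(235, 247), (266, 278)] [[22.5, -8.0], [22.5, 6.7]]
220 [(237, 276)] [[20.4, -0.6]]
224 [(242, 271)] [[18.4, -0.6]]
228 [(245, 268)] [[16.3, -0.6]]
232 [(244, 270)] [[14.2, -0.4]]
```

View pics/v5c.png

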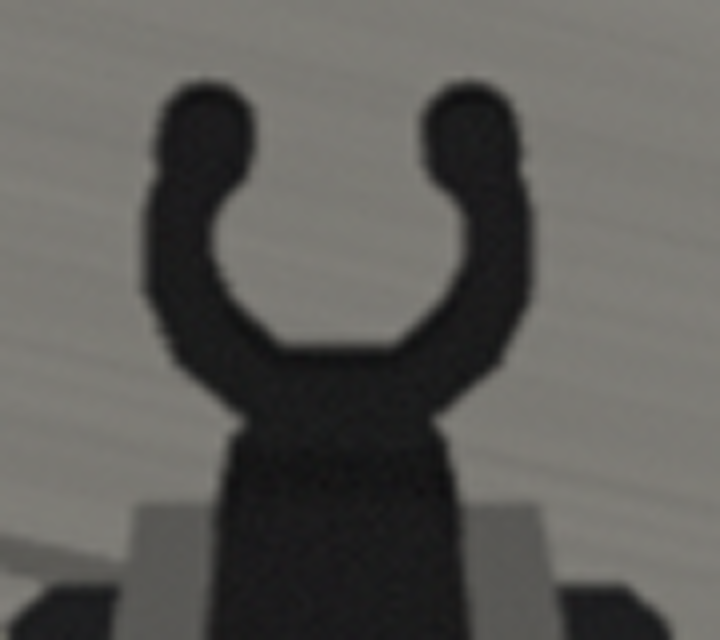

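```bash
cat >> h.py <<'E'
PHI=0.0
RP=toolR(-N,PHI); RVP=Rn.from_matrix(RP).as_rotvec()
BT=np.array([.0275,-.0004,.013])
def tcp(back,ax):
    "TCP for bore at 'back' m behind the shaft axis along tool x, and 'ax' m above the initial face HF along N"
    return HF+ax*N-back*RP[:,0]-RP@BT
E
python3 - <<'E'
from h import *
from cell import arm,kin,cams,effector
Rd=toolR(np.array([0,0,-1.]),0); 
p=arm.read_eef_pos(); arm.move_to([.50,.0,.28],Rn.from_matrix(Rd).as_rotvec())
arm.move_to(tcp(.024,.03),RVP)
arm.move_straight(tcp(.024,.0),speed=.08,until_force=8)
c=cams.capture("wrist"); np.savez("v6.npz",**c); cv2.imwrite("pics/v6.png",c["color"])
print(arm.read_t(),arm.read_gripper_width(),arm.read_ft_force())
cv2.imwrite("pics/v6c.png",cv2.resize(c["color"][140:260,195:325],None,fx=6,fy=6,interpolation=cv2.INTER_CUBIC)[:600])
E
```

```text
13.6333 0.1333173872933483 [0.10976909 0.23434669 0.29859976]
```

View pics/v6.png

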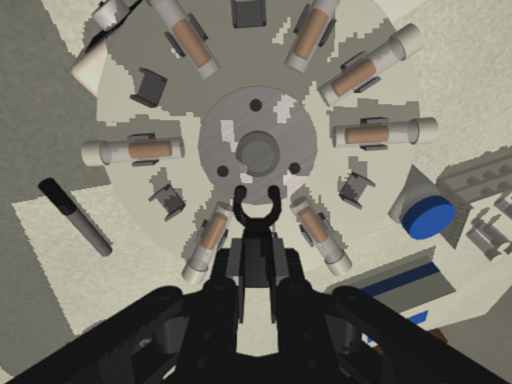

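View pics/v6c.png

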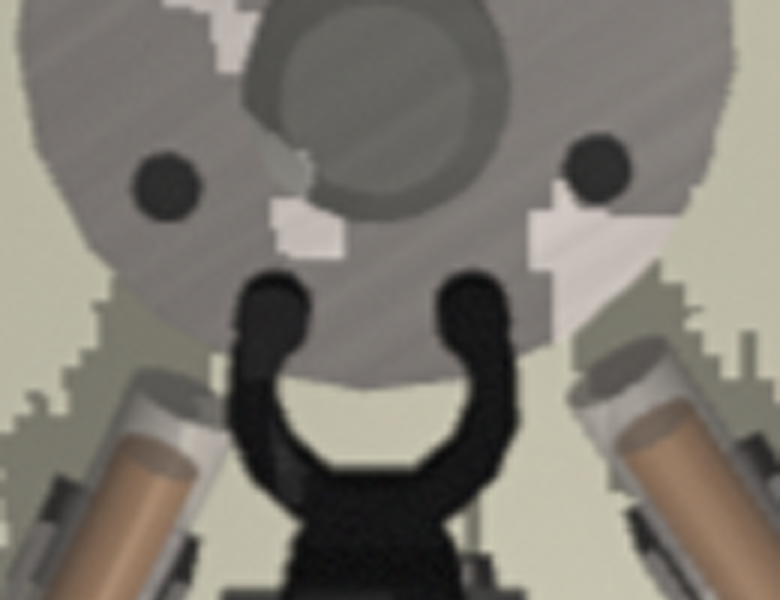

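The mouth is centred on the nose: lip midpoint is at crop x≈373 and the nose centre at ≈377, which is under 0.5 mm. Next I'll lower the clip gently onto the hub face to index the depth. I expect contact at −10.5 mm.

Run:
```python
from h import *
from cell import arm,kin,cams,effector
arm.move_straight(tcp(.024,-.006),speed=.05,until_force=8)
hit=arm.move_straight(tcp(.024,-.016),speed=.012,until_force=3)
q=RP@BT+arm.read_eef_pos(); s=(q-HF)@N
print(hit,s*1e3,arm.read_ft_force(),arm.read_ft_force()@N,arm.read_gripper_width(),arm.read_t())
np.save("touch.npy",s)
c=cams.capture("wrist"); cv2.imwrite("pics/v7c.png",cv2.resize(c["color"][120:260,195:325],None,fx=4,fy=4,interpolation=cv2.INTER_CUBIC))
```

```text
True -10.604497128260359 [0.07360235 1.27101485 3.80711222] 3.7285948223041965 0.13027573962319475 14.4083
```

View pics/v7c.png

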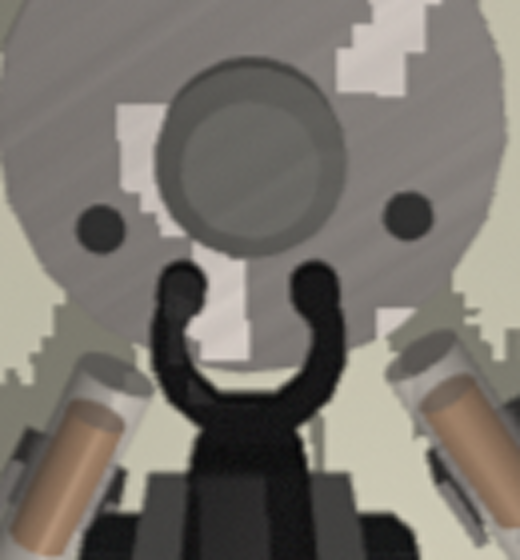

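Run:
```python
from h import *
from cell import arm,kin,cams,effector
s=float(np.load("touch.npy"))+.0014
arm.move_straight(tcp(.024,s),speed=.02)
print(arm.read_ft_force())
d=RP[:,0]
hit=arm.move_straight(tcp(.013,s),speed=.05,until_force=10); print("a",hit)
if not hit:
  for b in [.009,.006,.003,.0005]:
    hit=arm.move_straight(tcp(b,s),speed=.03,until_force=32)
    q=RP@BT+arm.read_eef_pos()-HF; f=arm.read_ft_force()
    print(b,hit,"back",-q@d*1e3,"y",q@RP[:,1]*1e3,"ax",q@N*1e3,"F x,y,N",f@d,f@RP[:,1],f@N)
    if hit: break
print(arm.read_gripper_width(),arm.read_t())
c=cams.capture("wrist"); cv2.imwrite("pics/v8c.png",cv2.resize(c["color"][120:260,195:325],None,fx=4,fy=4,interpolation=cv2.INTER_CUBIC))
```

```text
[ 1.35396568e-03 -4.45334489e-01 -1.50717110e+00]
a False
0.009 False back 9.80075862215958 y 0.08242723376965239 ax -9.669660619122697 F x,y,N -4.941114946317127 0.27080921375418027 -0.7758737269239653
0.006 False back 5.99706931870472 y 0.07234863004248612 ax -9.14397939440159 F x,y,N -3.1140182644305425 1.631783749964395 1.0102550475406233
0.003 False back 1.3135671294936633 y -0.04642995551862869 ax -8.814040447979014 F x,y,N 5.8893982995671985 0.6759435598407534 -2.0930498690579045
0.0005 False back -0.02057703826219934 y 0.01842875759329384 ax -8.973633877951722 F x,y,N 2.4792326835364547 1.8079710123426613 -0.3219040767223791
0.13380319040402536 16.1167
```

View pics/v8c.png

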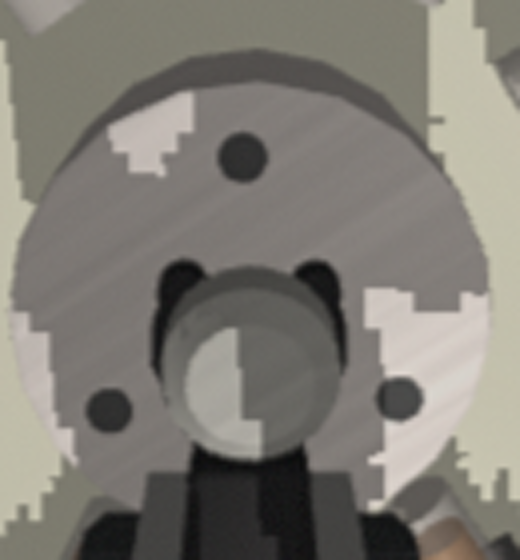

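The snap showed: resisting force, then the clip pulled itself in (+5.9 N). A small overpress to check the seat, then release, back off and look.

Run:
```python
from h import *
from cell import arm,kin,cams,effector
s=float(np.load("touch.npy"))+.0014; d=RP[:,0]
hit=arm.move_straight(tcp(-.002,s),speed=.02,until_force=18)
q=RP@BT+arm.read_eef_pos()-HF; f=arm.read_ft_force(); print(hit,"back",-q@d*1e3,"F",f@d,f@RP[:,1],f@N)
arm.move_straight(tcp(0,s),speed=.03)
f=arm.read_ft_force(); print("F",f@d,f@RP[:,1],f@N)
effector.command_gripper(.36)
f=arm.read_ft_force(); print("F",f@d,f@RP[:,1],f@N,arm.read_gripper_width())
p=arm.read_eef_pos()
hit=arm.move_straight(p+.03*N,speed=.06,until_force=6); print("lift hit",hit)
if not hit:
    b=HF+.09*N-.04*RP[:,0]
    for i,k in enumerate([.045,-.045]):
        arm.move_straight(b+k*RP[:,1],speed=.15)
        c=cams.capture("wrist"); np.savez(f"v9_{i}.npz",**c)
        u,v=proj(c,HF-.01*N).astype(int); print(u,v)
        cv2.imwrite(f"pics/v9_{i}.png",cv2.resize(c["color"][max(0,v-60):v+60,max(u-75,0):u+75],None,fx=5,fy=5,interpolation=cv2.INTER_CUBIC))
print(arm.read_t())
```

```text
False back -1.2637645990123907 F -2.223479771252253 -0.2739023483297757 0.00035249686725807584
F 0.6250705701158119 0.9036453390450137 0.0024616647815114178
F 0.5683023752993657 0.853047586807943 0.48376220007438675 0.3543864676632635
lift hit False
196 146
319 147
19.15
```

View pics/v9_0.png

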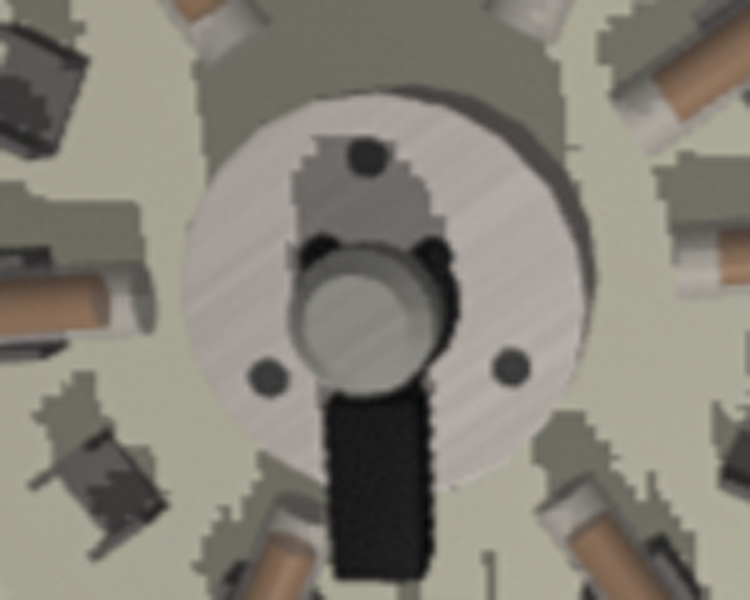

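View pics/v9_1.png

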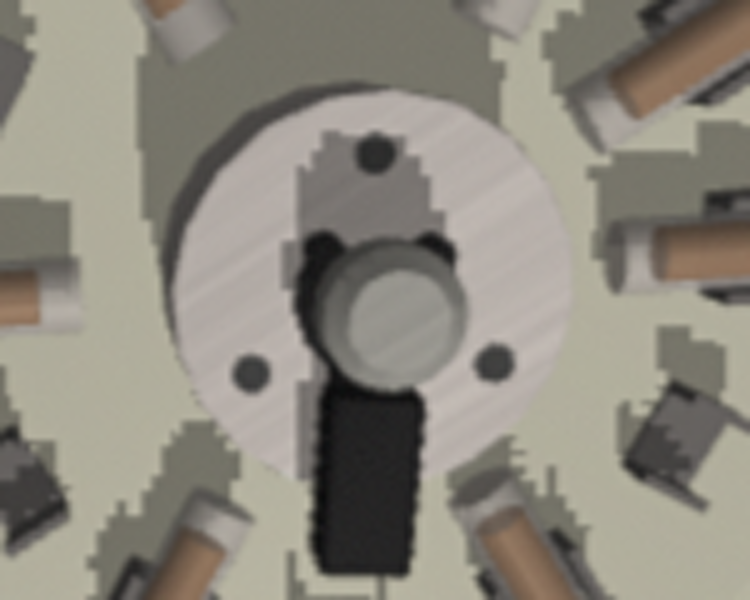

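Run:
```python
from h import *
def onpl(c,u,v,ax):
    o,r=ray(c,u,v); k=((HF+ax*N-o)@N)/(r@N); return RP.T@(o+k*r-HF)*1e3
s=-.0092
for i,(ox,oy,lips,rear,scr) in enumerate([(121,86,[(322,235),(432,237)],[(337,577),(423,579)],[(368,157),(269,378),(511,367)]),(244,87,[(325,232),(435,233)],[(320,573),(405,574)],[(375,155),(251,374),(494,362)])]):
    c=load(f"v9_{i}.npz")
    for u,v in lips: print(i,"lip",onpl(c,ox+u/5-.4,oy+v/5-.4,s+.001)[:2].round(1))
    for u,v in rear: print(i,"rear",onpl(c,ox+u/5-.4,oy+v/5-.4,s+.009)[:2].round(1))
    print(i,"hub c",np.mean([onpl(c,ox+u/5-.4,oy+v/5-.4,-.0131)[:2] for u,v in scr],0).round(2))
# triangulated
a,b=load("v9_0.npz"),load("v9_1.npz")
f=lambda p,q: (RP.T@(tri([a,b],[(121+p[0]/5-.4,86+p[1]/5-.4),(244+q[0]/5-.4,87+q[1]/5-.4)])[0]-HF)*1e3).round(2)
print("lips",f((322,235),(325,232)),f((432,237),(435,233)),"rear",f((337,577),(320,573)),f((423,579),(405,574)))
print("scr",np.mean([f(p,q) for p,q in zip([(368,157),(269,378),(511,367)],[(375,155),(251,374),(494,362)])],0))
```

```text
0 lip [10.5 -6.9]
0 lip [10.2  8.7]
0 rear [-38.1  -6.3]
0 rear [-38.4   6.3]
0 hub c [0.03 0.25]
1 lip [10.4 -8.5]
1 lip [10.3  7.2]
1 rear [-38.2  -7.9]
1 rear [-38.4   4.6]
1 hub c [ 0.03 -0.08]
lips [ 9.92 -7.81 12.33] [ 9.75  8.09 12.09] rear [-39.6   -7.26   4.25] [-39.88   5.53   4.43]
scr [-0.10333333  0.08333333 13.93666667]
```

The clip has stayed on. The lip ends are 9.8 mm past the axis (9.6 expected) and centred at y ≈ +0.1 mm. The lips' lower edge is about 1.5 mm above the hub face, so it is in the groove. One last scene check before handing in.

Run:
```python
from h import *
from cell import arm,cams
p=arm.read_eef_pos(); arm.move_straight(p+.07*N-.10*RP[:,0],speed=.2)
a=load("a_top.npz")["color"]; c=cams.capture("top"); s=cams.capture("scene"); w=cams.capture("wrist")
cv2.imwrite("pics/z.png",cv2.resize(np.hstack([c["color"],s["color"]]),(800,300)))
i=lambda im:cv2.resize(im,None,fx=3,fy=3,interpolation=cv2.INTER_CUBIC)
cv2.imwrite("pics/z2.png",np.hstack([i(a[190:250,130:250]),i(c["color"][190:250,130:250])]))
cv2.imwrite("pics/z3.png",cv2.resize(s["color"][190:310,130:250],None,fx=5,fy=5,interpolation=cv2.INTER_CUBIC))
print(arm.read_t())
```

```text
20.0583
```

View pics/z.png

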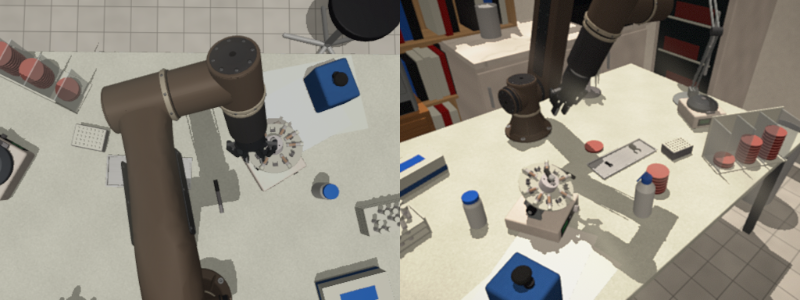

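View pics/z2.png

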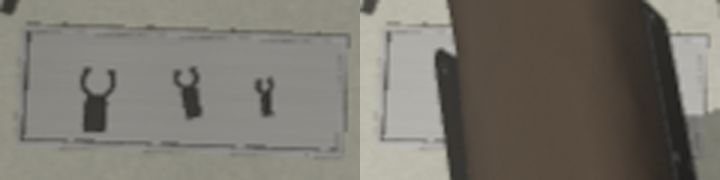

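View pics/z3.png

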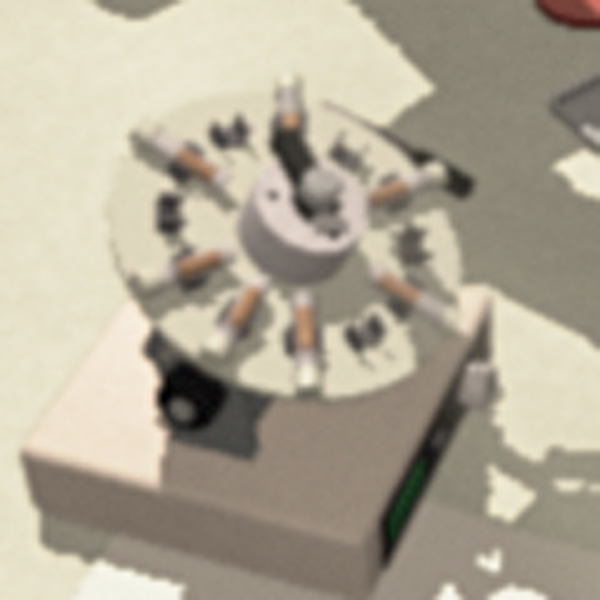

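The clip is on the shaft, the two other clips are still in the tray, and the gripper is clear of everything. I'll check the tilt from the last stereo pair and hand in.

Run:
```python
from h import *
from cell import order
a,b=load("v9_0.npz"),load("v9_1.npz"); X=[]
for p,q in zip([(368,157),(269,378),(511,367)],[(375,155),(251,374),(494,362)]):
    P=dot(a,round(121+p[0]/5),round(86+p[1]/5),5);Q=dot(b,round(244+q[0]/5),round(87+q[1]/5),5)
    X.append(tri([a,b],[P,Q])[0])
n=np.cross(X[1]-X[0],X[2]-X[0]);n/=np.linalg.norm(n);n*=np.sign(n[2])
print("tilt",np.degrees(np.arccos(n[2])),"face",(np.mean(X,0)-HF)@N*1e3)
order.sign_off()
```

```text
tilt 26.87629414082851 face -13.681257895432633
the job is handed in; nothing more can be done
```

The wheel is home and the middle-sized clip is snapped into the shaft groove and released. I handed the job in at about 20 s, with the gripper clear of everything.

- **Wheel:** I pushed it about 13 mm down the shaft with the two fingers either side of the nose, until it met a hard stop. The last stereo check puts the hub face 13.7 mm below where it started.
- **Clip:** I gripped it in the tray, touched it lightly on the hub face to find the depth (contact within 0.1 mm of prediction), raised it 1.4 mm and pressed it in. Force resisted and then reversed, which is the snap, and the clip stayed on when I let go.
- **Seating:** The lip ends measure 9.8 mm past the shaft axis (9.6 expected) and are centred to about 0.1 mm.
- **Tilt:** It reads 26.9° after against 26.5° before, which is within measuring noise.

Three things are not fully confirmed:
- **Clip angle:** The grip end measured about 3–4 mm lower than a dead-square clip would sit. I took this as the clip drooping in the groove's slack, or as measuring error at the grip's edge.
- **Final press:** The overpress to −1.3 mm met only about 2 N, so it did not prove a hard seat. The seating rests on the snap and the lip positions.
- **Tray:** The arm hid most of it in the last top view. I checked the other two clips only in the scene view and in the wrist picture taken just after picking up the clip, where they looked unmoved.

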